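# Clamp the blue coated panel and set the load lever

## Task

Take the blue test panel from the leaning rack and stand it on its long edge, fully down in the clamp slot of the tester, and let go of it. Then swing the tester's clamp lever round until it lines up with the red set pointer, and leave it there. Leave the red pointer, the yellow panel and everything else on the bench where they are.

Things in the scene. Friction and masses are not known exactly. Their poses are not given: they have to be found in the camera images.
- blue_panel: Blue coated rigid aluminium panel, 10 mm thick (own x) by 120 mm long (own y) by 90 mm high (own z), about 0.3 kg; the one to load. Origin: centre of its lower long edge face. It starts in one of the two places of the rack, its lower edge on a ledge, leaning back 0.40 rad from upright with its top towards the robot side (rack's -x). The rack's back plate (6 mm, on the -x face of the panel) rises only 34 mm along the panel, a front lip 12 mm; above that both faces are free.
- yellow_panel: Yellow panel of the same size and frame, in the other place of the rack, parallel to the blue one, 90 mm in front of or behind it (along the rack's x). Not to be moved.
- rack: Fixed wooden-based rack, 200 mm (x) by 150 mm (y); origin under its centre. Its two grey ledges lie at x = -45 and +45 mm, 34 mm high.
- tester: Fixed tester with a white base plate 250 mm (x) by 390 mm (y) by 16 mm, origin at bench height, at base-plate x +15 mm, y -55 mm from its centre. Grey slot block 150 by 70 mm at y = -80 mm, round hub at x = 60, y = 60 mm, grey gauge head (55 mm high) beside the block at x = 145, y = -70 mm.
- slot (a point): Centre of the slot's flat floor, 30 mm above the bench, axes as the tester's. The slot is open upward, 132 mm long (along x), 36 mm deep (rim 66 mm above the bench), and 18 mm wide (along y) with the lever at 0: from -9 mm (grey fixed jaw) to +9 mm (aluminium moving jaw). The lever drives the moving jaw towards -y by 3.2 mm per rad, so the slot is never narrower than 13 mm. A panel fully down has its lower edge on this floor, its long side along x.
- hub (a point): Point on the lever's and pointer's common vertical axis, 66 mm above the bench, axes as the tester's.
- lever (a joint): Angle of the clamp lever about the vertical axis through hub, rad, 0 to 1.55. At 0 the lever points along the tester's -x, and it turns clockwise seen from above towards the tester's +y as the value grows. Stiff (about 2.5 N at the grip), no spring, stays where it is left.
- lever_grip (a point): Upright black cylindrical grip at the lever's end, 24 mm diameter, 130 mm from the axis; it stands free from 66 to 124 mm above the bench, this point is at 100 mm. The black lever bar is under it, top 66 mm above the bench. Own -x points outward along the lever.
- pointer (a joint): Angle of the red set pointer about the same axis, same zero and sense as the lever: the commanded lever angle. Not to be moved.
- pointer_tip (a point): Top of the red tab (26 by 10 mm) at the pointer's end, 174 mm from the axis and 54 mm above the bench, beyond the lever's end. Own -x points outward.
- weight: Brass weight, 34 mm diameter, 36 mm high, standing on the tester's base plate near the lever's starting place; origin under its centre. Bystander.
- screwdriver: Red-handled screwdriver lying along the right side of the tester. Bystander.
- mug: White mug, 80 mm wide, 90 mm high, beyond the rack. Bystander.
- cleaner: Green bottle, 60 mm wide, 160 mm high, at the far side. Bystander.
- wrench: Wrench lying to the right of the tester. Bystander.
- jar: Closed glass jar, 64 mm wide, 80 mm high, right of the tester. Bystander.
Mind the look-alikes: they are no part of the job. There is more than one size of the blue_panel; the one meant has the size given above.

How it is judged:
On the way, in this order (a step that is already met when the one before it is completed fails the run):
1. the blue panel stands fully down in the slot, let go (horizontal distance between blue_panel and slot below 0.014 m and z of blue_panel in the frame of slot between -0.006 and 0.006 m and angle between the y axis of blue_panel and the x axis of slot, either way round below 0.15 rad and contact force between blue_panel and the fingers below 0.1 N), for 0.2 s.
2. the lever lines up with the red pointer (angle between the x axis of lever_grip and the x axis of pointer_tip, either way round below 0.06 rad), for 0.2 s.
At the end, for the whole second after the job is handed in: The blue panel stands on its long edge on the slot's floor (lower edge within 6 mm of the floor's height and 14 mm of its centre, long side within 0.15 rad of the slot, leaning less than 0.25 rad), at rest; the lever is at rest within 0.06 rad (3.4 degrees) of the red pointer (horizontal distance between blue_panel and slot below 0.014 m and z of blue_panel in the frame of slot between -0.006 and 0.006 m and angle between the y axis of blue_panel and the x axis of slot, either way round below 0.15 rad and angle between blue_panel's own z axis and vertical below 0.25 rad and linear speed of blue_panel below 0.02 m/s and angle between the x axis of lever_grip and the x axis of pointer_tip, either way round below 0.06 rad and velocity of joint lever between -0.02 and 0.02 rad/s); the robot touches nothing.
It fails at once if the red pointer is moved (over 6 mm at its tip) (distance of pointer_tip from where it was at the start of the episode above 0.006 m).
It fails at once if the yellow panel is moved by more than 20 mm (distance of yellow_panel from where it was at the start of the episode above 0.02 m).
It fails at once if a bystander is moved by more than 30 mm (distance of any of weight, screwdriver, mug, cleaner, wrench, jar from where it was at the start of the episode above 0.03 m).
It also fails if it takes over 51 s, if anything falls off the work surface, if the arm or the gripper's body presses on something with over 40 N, if the wrist force passes 120 N, or if a joint passes its speed limit or range.

## Robot

A 6-joint arm with a two-finger parallel gripper is mounted at the origin on the work surface. World frame = base frame: x ahead of the robot, y to its left, z up, the work surface at z = 0. Lengths are in m, angles in rad, forces in N, time in s.
With the tool pointing down it reaches from about 0.4 to 0.825 m from the base axis. Payload 7 kg.
Tool frame: the origin (TCP) lies on the centre line of the jaws, within the pads' length; the fingertips stand tip_reach ahead of it and the grasp point (between the pads) is the TCP (tip_reach is the distance from the TCP to the fingertips, in m); z points along the fingers, y is the line along which they close (so a half turn about z gives the same grasp; the last joint's range is limited). The gripper opens to 88 mm and grips with 3 to 60 N. Pads are 19 mm wide; open, the fingers measure 130 mm over their backs; the gripper's body (78 mm by 193 mm) begins 47 mm behind the grasp point.
Start: joints at [-0.921, 0.359, 0.012, 0, -1.224, -0.288], TCP at [0.239, -0.631, 0.246] pointing down, gripper open.
Joint ranges: [-3.07, 3.07], [-1.43, 2.12], [-1.02, 1.25], [-3.03, 1.67], [-3.05, -0], [-3.03, 3.03]. Speed limits (rad/s): [2.39, 2.39, 3.01, 3.14, 3.14, 3.14].

## Interface

Orientations are given as [roll, pitch, yaw] about the fixed x, y, z axes, in that order (R = Rz(yaw) Ry(pitch) Rx(roll)).
In Python, from station import get_state, grab_frame, calibration, job_done, find_in, mark_of, tip_reach gives the robot as it stands.
- The arm moves only by the shell command python3 -m handwheel 'ROWS' [OPENING] [FORCE]. ROWS is JSON, a list of rows, each an object with "delta_pos": the shift along the world's x, y, z in units of 30 mm (1.0 is 30 mm), a list of three; "dr": the turn, a rotation vector about the world's x, y, z in degrees, a list of three. In form: [{"delta_pos": [tx, ty, tz], "dr": [rx, ry, rz]}, ...]. A call has 1 to 10 rows; each row shifts and turns the commanded pose from where the row before left it; what a row does not reach is not made up. A row lasts 1/10 s, in which the tool goes at most 50 mm and 8.59 degrees, less where a joint would pass 70% of its speed; a pose out of reach is approached as far as the arm can. A call is refused whole if a number of a shift passes 1 or a number of a turn 8.59, either way. A call with a gripper value outside its range is refused whole. OPENING is the closure, from -1 (fully open) to 1 (shut), set as the call begins (- or left out, the last holds). The fingers move at their own pace and stop on an object; FORCE is the grip in N (left out, the last holds). Time passes only in rows, so rows that do not move let the fingers close. It gives the time, the measured TCP pose, the force, the opening and the grip force at its end, in the units of the state.
- get_state(): the state, without advancing time (a new reading comes with each control period).
- grab_frame(name): name is "scene" or "top"; returns the picture (400x640x3 uint8, red, green, blue); there is no depth.
- calibration(name): a dict with "fx", "fy", "cx", "cy" (pixels), "k1" (the pictures are not rectified: a ray, as slopes to the right and down, at radius r is drawn at 1 + k1 r^2 times it, then the intrinsics apply), "extrinsics" (4x4, takes a point from world to camera coordinates). Camera axes: x right, y down, z forward; pixel columns grow to the right and rows downward; lengths in m; the calibration is good to about 2 mm. A picture is of the moment at which its call begins. calibration takes no time and is no camera call.
- job_done(): hands the job in; it is judged then, once.
Trained networks look in the newest picture that a camera, given by its name, has taken for a name from the list of things; names that differ only in an ending like _2 or _b are one class to them, and where a whole thing is asked for, a point or a joint stands for the part that bears it (a point fixed in the world has none). Each returns a list of dicts, best first, with "conf" (0 to 1); they miss things now and then, are a little off and sometimes report something else, mostly with a low value. They report only what shows in the picture. A call takes as long as a camera call. They do not tell look-alikes from the thing itself.
- find_in(camera, query): "location" ([column, row] in pixels, amid what is visible of it).
- mark_of(camera, query): "location" ([column, row] in pixels: a listed point, or the origin of a listed thing).
The state is a dict: "t": time; "q": joint angles; "qd": joint speeds; "joint_efforts": joint torques, N m; "eef_pos": TCP position; "ee_rot": TCP orientation; "force": force on the tool from outside, world axes, zero at the start; "moment": the same for the moment, N m; "width": finger opening in m; "gripper_force": force on a finger pad.
Only numpy, scipy, OpenCV 4.12 (cv2) and the standard library are available. Lean on these libraries where they do the work, as an engineer would, in place of code of your own. Each camera call takes 0.05 s, during which the arm holds its last target. There are 200 camera calls.

## Working session

There is one attempt and no reset: what is moved stays moved. The work goes in short steps, Python scripts to look and compute and a shell command to move; the robot and the scene stay as the last step left them, time stands still between calls to the robot, and variables do not carry over. Pictures are saved under pics/ and viewed, at most 10 in all, crops included, and the job is handed in when it is done.

```bash
mkdir -p pics
python3 - <<'E'
from station import *
import cv2,numpy as np
for c in("scene","top"):
    cv2.imwrite(f"pics/{c}0.png",grab_frame(c)[:,:,::-1])
    k=calibration(c);print(c,{a:(np.round(v,4).tolist()) for a,v in k.items()})
    for q in["blue_panel","yellow_panel","slot","hub","lever_grip","pointer_tip","tester","rack","weight"]:
        print(q,[(np.round(d["location"]).tolist(),round(d["conf"],2)) for d in mark_of(c,q)][:3])
print(tip_reach,get_state())
E
```

```text
scene {'fx': 437.9209, 'fy': 437.9209, 'cx': 315.8955, 'cy': 195.282, 'k1': -0.0364, 'extrinsics': [[-0.463, 0.8864, 0.0026, 0.3014], [0.7669, 0.4021, -0.5002, -0.2692], [-0.4444, -0.2296, -0.8659, 1.694], [0.0, 0.0, 0.0, 1.0]]}
blue_panel [([203.0, 198.0], 0.71), ([455.0, 190.0], 0.7), ([428.0, 270.0], 0.61)]
yellow_panel [([438.0, 245.0], 0.89), ([259.0, 193.0], 0.73)]
slot [([259.0, 194.0], 0.67)]
hub [([294.0, 214.0], 0.69)]
lever_grip [([312.0, 182.0], 0.59)]
pointer_tip [([345.0, 209.0], 0.55), ([224.0, 153.0], 0.49)]
tester [([281.0, 202.0], 0.89)]
rack [([427.0, 264.0], 0.55)]
weight [([297.0, 180.0], 0.65)]
top {'fx': 466.5476, 'fy': 466.5476, 'cx': 310.5645, 'cy': 204.6312, 'k1': 0.0114, 'extrinsics': [[0.0167, -0.9997, 0.016, -0.1132], [-0.991, -0.0187, -0.1327, 0.4607], [0.133, -0.0136, -0.991, 1.4972], [0.0, 0.0, 0.0, 1.0]]}
blue_panel [([179.0, 186.0], 0.9), ([187.0, 295.0], 0.84)]
yellow_panel [([182.0, 216.0], 0.68)]
slot [([366.0, 189.0], 0.9)]
hub [([415.0, 160.0], 0.39)]
lever_grip [([317.0, 216.0], 0.89)]
pointer_tip [([280.0, 206.0], 0.56), ([182.0, 206.0], 0.36)]
tester [([343.0, 195.0], 0.79), ([319.0, 178.0], 0.72), ([179.0, 203.0], 0.19)]
rack [([182.0, 205.0], 0.95)]
weight []
0.019 {'t': 1.0, 'q': array([-9.20873119e-01,  3.58560195e-01,  1.18980668e-02,  2.03914705e-05,
       -1.22409975e+00, -2.88095002e-01]), 'qd': array([-7.14432740e-04,  3.11350384e-05,  7.86890763e-04,  2.59732338e-03,
        1.36237235e-03,  4.23561227e-04]), 'joint_efforts': array([ 4.37817368e-05, -5.82386327e+01,  2.93298501e+01,  7.00253963e+00,
        1.24232064e-02, -1.83972509e-05]), 'eef_pos': array([ 0.23890499, -0.63128479,  0.24558984]), 'ee_rot': array([-3.14155417e+00, -8.59984754e-06, -2.77975752e+00]), 'force': array([-0.22742565, -0.83354568, -0.29874522]), 'moment': array([-0.04291246,  0.05090654,  0.02328174]), 'gripper_force': 0.0, 'width': 0.08785425187880848}
```

View pics/scene0.png

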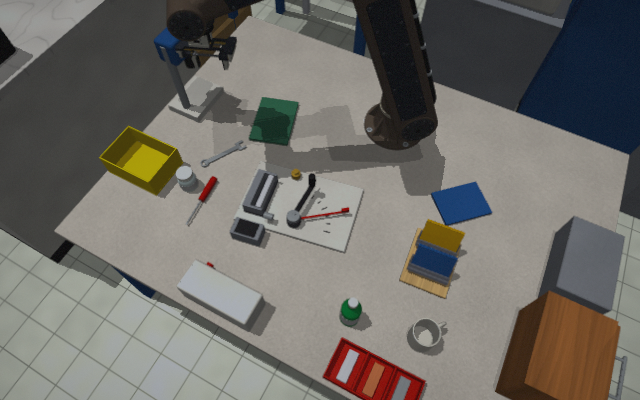

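View pics/top0.png

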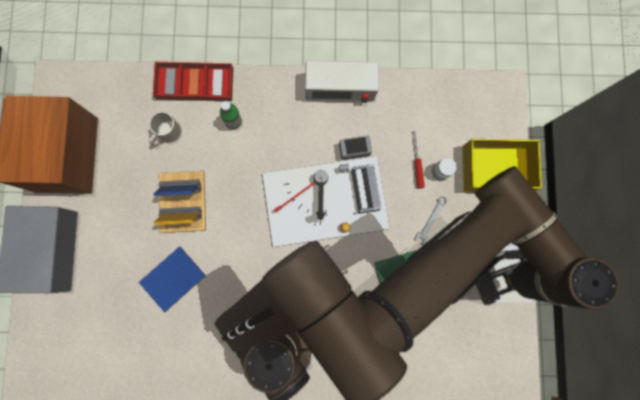

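Top view: the blue panel in the rack is at (178,188), the yellow at (178,217), and a larger blue sheet lies flat at (172,279). The rack one is meant, because it leans in the rack beside the yellow panel. The tester's hub is at (320,178), the lever points down to (320,216), and the red tip is near (277,210). I'll check this in an enlarged crop.

Run:
```python
import cv2
t=cv2.imread("pics/top0.png");s=cv2.imread("pics/scene0.png")
a=cv2.resize(t[140:260,140:400],None,fx=3,fy=3,interpolation=cv2.INTER_CUBIC)
cv2.imwrite("pics/c1.png",a)
b=cv2.resize(s[160:300,225:475],None,fx=3,fy=3,interpolation=cv2.INTER_CUBIC)
cv2.imwrite("pics/c2.png",b)
```

```text
(no output)
```

View pics/c1.png

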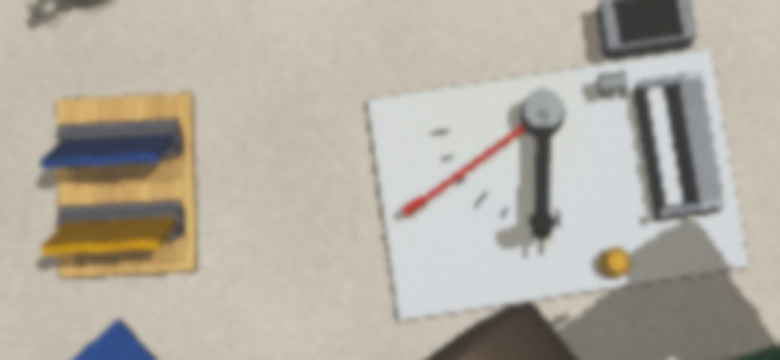

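View pics/c2.png

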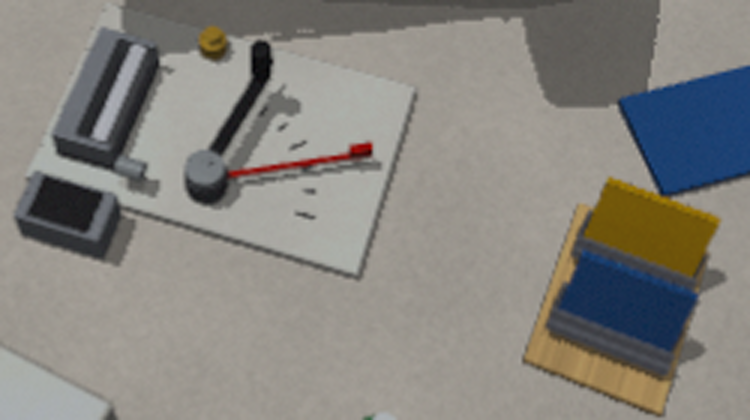

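```bash
cat > h.py <<'E'
import numpy as np,cv2
from station import *
from scipy.optimize import least_squares
from scipy.spatial.transform import Rotation as Ro
def proj(c,P):
    k=calibration(c);E=np.array(k["extrinsics"]);p=np.atleast_2d(P)@E[:3,:3].T+E[:3,3]
    s=p[:,:2]/p[:,2:];s=s*(1+k["k1"]*(s**2).sum(1,keepdims=True))
    return s*[k["fx"],k["fy"]]+[k["cx"],k["cy"]]
def pl(P,x,y,yaw): return np.atleast_2d(P)@Ro.from_euler('z',yaw).as_matrix().T+[x,y,0]
def unz(c,px,z):  # pixel -> world at height z
    r=least_squares(lambda v:(proj(c,[v[0],v[1],z])-px).ravel(),[.6,0]);return r.x
E
python3 - <<'E'
from h import *
T=lambda a:np.array(a)/3+[140,140]-1/3
S=lambda a:np.array(a)/3+[225,160]-1/3
pt=np.array([[110,250,16],[110,-140,16],[-140,-140,16],[-140,250,16]])/1e3
tt=T([[367,101],[710,50],[747,267],[398,320]])
ps=pt[[3,0,2]];ss=S([[415,88],[360,273],[105,8]])
f=lambda v:np.r_[(proj("top",pl(pt,*v))-tt).ravel(),(proj("scene",pl(ps,*v))-ss).ravel()]
r=least_squares(f,[.65,-.1,.1],loss='soft_l1');print("tester",r.x,np.round(f(r.x),1))
v=r.x
inv=lambda w:((np.array(w)-v[:2])@Ro.from_euler('z',v[2]).as_matrix()[:2,:2])
for n,c,p,z in[("tip","top",T([412,208]),.054),("tip","scene",S([361,148]),.054),("grip","top",T([541,230]),.124),("grip","scene",S([262,44]),.124),
  ("slot","top",np.array([366,189]),.03),("slot","scene",np.array([259,194]),.03),("slotrim","top",T([684,147]),.066)]:
    w=unz(c,p,z);L=inv(w);d=L-[.06,.06];print(n,c,w.round(4),"tester frame",L.round(4),"ang",np.arctan2(d[1],-d[0]).round(3),"rad",np.hypot(*d).round(3))
# rack base corners (bench ~ 12 mm?) & panel
def pan(P,x,y,yaw): return np.atleast_2d(P)@(Ro.from_euler('z',yaw)*Ro.from_euler('y',-.4)).as_matrix().T+[x,y,.034]
for n,tp,sp in[("blue",[[43,166],[155,163]],[[585,250],[697,292]]),("yel",[[43,254],[155,250]],[[608,179],[718,215]])]:
    q=np.array([[-5,60,90],[-5,-60,90]])/1e3;a=T(tp);b=S(sp)
    f=lambda v:np.r_[(proj("top",pan(q,*v))-a).ravel(),(proj("scene",pan(q[::-1],*v))-b).ravel()]
    r=least_squares(f,[.65,.3,0]);print(n,r.x.round(4),np.round(f(r.x),1), "topc",pan([0,0,.082],*r.x).round(4))
print(get_state()["t"])
E
```

```text
tester [ 0.50324844 -0.20481559  0.17397239] [-0.6 -0.4 -0.  -0.9  0.9  0.   0.   0.9  0.7 -0.4 -0.3  1.3  0.1 -1.7]
tip top [0.4434 0.0032] tester frame [-0.0229  0.2152] ang 1.08 rad 0.176
tip scene [0.4449 0.0009] tester frame [-0.0218  0.2127] ang 1.079 rad 0.173
grip top [ 0.4146 -0.1333] tester frame [-0.075   0.0858] ang 0.189 rad 0.137
grip scene [ 0.4148 -0.1381] tester frame [-0.0756  0.081 ] ang 0.154 rad 0.137
slot top [ 0.5183 -0.2871] tester frame [ 0.0006 -0.0837] ang -1.179 rad 0.155
slot scene [ 0.5172 -0.2907] tester frame [-0.0011 -0.087 ] ang -1.177 rad 0.159
slotrim top [ 0.5134 -0.2877] tester frame [-0.0044 -0.0834] ang -1.149 rad 0.157
blue [0.5131 0.3238 0.0616] [-0.6  0.8  1.2  0.2 -0.5  0.   0.6  1.1] topc [[0.4812 0.3219 0.1095]]
yel [0.4235 0.3183 0.0814] [-0.3  0.8  1.8 -0.3  0.1 -0.3  1.   1.3] topc [[0.3916 0.3157 0.1095]]
1.0
```

```bash
python3 -m handwheel '[{"delta_pos":[0.67,1,0.1],"dr":[0,0,5.6]},{"delta_pos":[0.67,1,0.1],"dr":[0,0,5.6]},{"delta_pos":[0.67,1,0],"dr":[0,0,5.6]},{"delta_pos":[0.67,1,0],"dr":[0,0,5.6]},{"delta_pos":[0.67,1,0],"dr":[0,0,5.6]},{"delta_pos":[0.67,1,0],"dr":[0,0,5.6]},{"delta_pos":[0.67,1,0],"dr":[0,0,5.6]},{"delta_pos":[0.67,1,0],"dr":[0,0,5.6]},{"delta_pos":[0.67,1,0],"dr":[0,0,5.6]},{"delta_pos":[0.67,1,0],"dr":[0,0,5.6]}]' -0.36 50
python3 -m handwheel '[{"delta_pos":[0.67,1,0],"dr":[0,0,5.6]},{"delta_pos":[0.67,1,0],"dr":[0,0,5.6]},{"delta_pos":[0.67,1,0],"dr":[0,0,5.6]},{"delta_pos":[-0.1,1,0],"dr":[0,-1.2,0]},{"delta_pos":[-0.1,1,0],"dr":[0,-1.2,0]},{"delta_pos":[-0.1,1,0],"dr":[0,-1.2,0]},{"delta_pos":[-0.1,1,0],"dr":[0,-1.2,0]},{"delta_pos":[-0.1,1,0],"dr":[0,-1.2,0]},{"delta_pos":[-0.1,1,0],"dr":[0,-1.2,0]},{"delta_pos":[-0.1,1,0],"dr":[0,-1.2,0]}]'
python3 -m handwheel '[{"delta_pos":[-0.1,1,0],"dr":[0,-1.2,0]},{"delta_pos":[-0.1,1,0],"dr":[0,-1.2,0]},{"delta_pos":[-0.1,1,0],"dr":[0,-1.2,0]},{"delta_pos":[-0.1,1,0],"dr":[0,-1.2,0]},{"delta_pos":[-0.1,1,0],"dr":[0,-1.2,0]},{"delta_pos":[-0.1,1,0],"dr":[0,-1.2,0]},{"delta_pos":[-0.1,1,0],"dr":[0,-1.2,0]},{"delta_pos":[-0.1,1,0],"dr":[0,-1.2,0]},{"delta_pos":[-0.1,1,0],"dr":[0,-1.2,0]}]'
```

```text
t: 2.0
eef_pos: [0.4405, -0.33, 0.2519]
ee_rot: [-3.141, -0.0, -1.798]
force: [-0.3, 0.6, 1.4]
width: 0.0598
gripper_force: 0.0
t: 3.0
eef_pos: [0.479, -0.0301, 0.2519]
ee_rot: [-2.993, -0.009, -1.51]
force: [0.4, 0.1, -0.4]
width: 0.0594
gripper_force: 0.0
t: 3.9
eef_pos: [0.4518, 0.2401, 0.252]
ee_rot: [-2.806, -0.019, -1.512]
force: [-0.1, -0.4, 0.1]
width: 0.0592
gripper_force: 0.0
```

```bash
cat >> h.py <<'E'
def delta(Rt,pt):
    s=get_state();Rc=Ro.from_euler('xyz',s["ee_rot"])
    print("t",s["t"],"dpos units",((np.array(pt)-s["eef_pos"])/.03).round(2),"rotvec deg",np.degrees((Rt*Rc.inv()).as_rotvec()).round(2),"q",s["q"].round(2))
def tool(z,y):
    z=np.array(z)/np.linalg.norm(z);y=np.array(y)-z*np.dot(z,y);y/=np.linalg.norm(y)
    return Ro.from_matrix(np.c_[np.cross(y,z),y,z])
E
python3 - <<'E'
from h import *
R=Ro.from_euler('z',.062)*Ro.from_euler('y',-.4);M=R.as_matrix();p0=np.array([.5131,.3238,.034])
for sg in(1,-1): 
  Rt=tool(-M[:,2],sg*M[:,0]);print(sg)
  delta(Rt,p0+M[:,2]*.165); delta(Rt,p0+M[:,2]*.082)
print((-M[:,2]*.083/.03).round(3))
cv2.imwrite("pics/s2.png",cv2.resize(grab_frame("scene")[130:330,340:540,::-1],None,fx=3,fy=3,interpolation=2))
E
```

```text
1
t 3.9 dpos units [-0.09  2.66 -2.2 ] rotvec deg [-64.66  -2.29 167.74] q [ 1.07 -0.08 -0.7   0.4  -0.83 -1.26]
t 3.9 dpos units [ 0.98  2.72 -4.75] rotvec deg [-64.66  -2.29 167.74] q [ 1.07 -0.08 -0.7   0.4  -0.83 -1.26]
-1
t 3.9 dpos units [-0.09  2.66 -2.2 ] rotvec deg [ 1.32 -3.59  0.23] q [ 1.07 -0.08 -0.7   0.4  -0.83 -1.26]
t 3.9 dpos units [ 0.98  2.72 -4.75] rotvec deg [ 1.32 -3.59  0.23] q [ 1.07 -0.08 -0.7   0.4  -0.83 -1.26]
[ 1.075  0.067 -2.548]
```

View pics/s2.png

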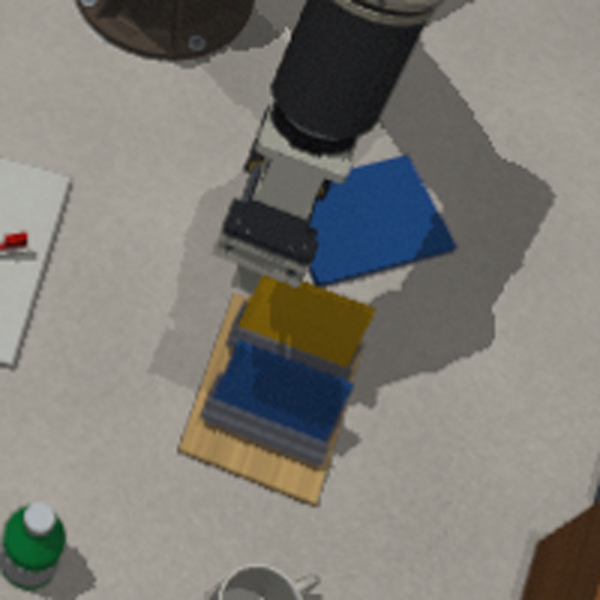

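The crop shows the blue panel in the rack's far place at about (280,390) and the yellow just behind it. The flat blue sheet at (380,215) is clearly bigger, so the rack panel is the right one. Approaching it now.

```bash
python3 -m handwheel '[{"delta_pos":[-0.03,0.89,-0.4],"dr":[0.45,-1.2,0.08]},{"delta_pos":[-0.03,0.89,-0.8],"dr":[0.45,-1.2,0.08]},{"delta_pos":[-0.03,0.88,-1],"dr":[0.45,-1.2,0.08]},{"delta_pos":[0.215,0.013,-0.51],"dr":[0,0,0]},{"delta_pos":[0.215,0.013,-0.51],"dr":[0,0,0]},{"delta_pos":[0.215,0.013,-0.51],"dr":[0,0,0]},{"delta_pos":[0.1,0.006,-0.25],"dr":[0,0,0]},{"delta_pos":[0,0,0],"dr":[0,0,0]}]'
python3 - <<'E'
from h import *
R=Ro.from_euler('z',.062)*Ro.from_euler('y',-.4);M=R.as_matrix();p0=np.array([.5131,.3238,.034])
delta(tool(-M[:,2],-M[:,0]),p0+M[:,2]*.082);print(get_state()["force"])
cv2.imwrite("pics/s3.png",cv2.resize(grab_frame("scene")[190:310,380:500,::-1],None,fx=5,fy=5,interpolation=2))
E
```

```text
t: 4.75
eef_pos: [0.4719, 0.3189, 0.131]
ee_rot: [-2.744, -0.002, -1.51]
force: [0.2, -0.7, 0.8]
width: 0.0596
gripper_force: 0.0
t 4.75 dpos units [ 0.31  0.1  -0.72] rotvec deg [ 0.14 -0.14  0.06] q [ 1.02  0.14 -0.92  0.9  -0.42 -1.77]
[ 0.18275305 -0.74188994  0.78045252]
```

View pics/s3.png

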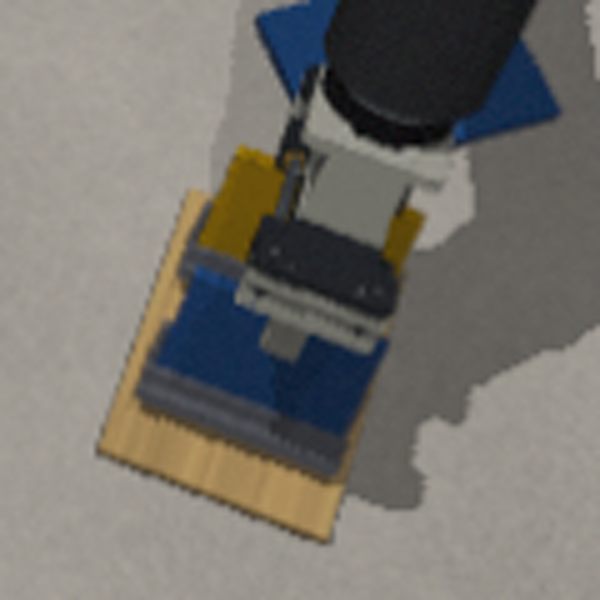

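The gripper is centred on the blue panel, with its front finger at (285,340) and clear of the yellow. I'll go down the last 23 mm and close.

```bash
python3 -m handwheel '[{"delta_pos":[0.1,0.03,-0.24],"dr":[0,0,0]},{"delta_pos":[0.1,0.03,-0.24],"dr":[0,0,0]},{"delta_pos":[0.11,0.04,-0.22],"dr":[0,0,0]},{"delta_pos":[0,0,0],"dr":[0,0,0]}]'
python3 -m handwheel '[{"delta_pos":[0,0,0],"dr":[0,0,0]},{"delta_pos":[0,0,0],"dr":[0,0,0]},{"delta_pos":[0,0,0],"dr":[0,0,0]},{"delta_pos":[0,0,0],"dr":[0,0,0]},{"delta_pos":[0,0,0],"dr":[0,0,0]},{"delta_pos":[0,0,0],"dr":[0,0,0]}]' 1 45
```

```text
t: 5.2
eef_pos: [0.4814, 0.3228, 0.1114]
ee_rot: [-2.743, -0.001, -1.509]
force: [-0.1, -1.2, 0.3]
width: 0.0593
gripper_force: 0.0
t: 5.8
eef_pos: [0.4811, 0.3229, 0.1112]
ee_rot: [-2.743, -0.0, -1.509]
force: [0.8, -0.4, -0.4]
width: 0.0171
gripper_force: 0.0
```

```bash
python3 -m handwheel '[{"delta_pos":[0,0,0],"dr":[0,0,0]},{"delta_pos":[0,0,0],"dr":[0,0,0]},{"delta_pos":[0,0,0],"dr":[0,0,0]},{"delta_pos":[0,0,0],"dr":[0,0,0]}]'
python3 -m handwheel '[{"delta_pos":[-0.15,-0.01,0.36],"dr":[0,0,0]},{"delta_pos":[-0.2,-0.012,0.48],"dr":[0,0,0]},{"delta_pos":[-0.2,-0.012,0.48],"dr":[0,0,0]},{"delta_pos":[-0.2,-0.012,0.48],"dr":[0,0,0]},{"delta_pos":[-0.2,-0.012,0.48],"dr":[0,0,0]},{"delta_pos":[-0.2,-0.012,0.48],"dr":[0,0,0]},{"delta_pos":[-0.2,-0.012,0.48],"dr":[0,0,0]}]'
```

```text
t: 6.2
eef_pos: [0.481, 0.3229, 0.1111]
ee_rot: [-2.743, -0.0, -1.509]
force: [-3.1, 0.0, 0.9]
width: 0.0096
gripper_force: 45.0
t: 6.9
eef_pos: [0.44, 0.3197, 0.2081]
ee_rot: [-2.744, -0.002, -1.51]
force: [-0.4, 0.8, -2.6]
width: 0.0097
gripper_force: 45.0
```

```bash
python3 -m handwheel '[{"delta_pos":[0.2,-0.3,0.7],"dr":[-0.2,3.8,0]},{"delta_pos":[0.2,-1,0.5],"dr":[-0.2,3.8,0]},{"delta_pos":[0.2,-1,0.2],"dr":[-0.2,3.8,0]},{"delta_pos":[0.2,-1,0],"dr":[-0.2,3.8,0]},{"delta_pos":[0.2,-1,0],"dr":[-0.2,3.8,0]},{"delta_pos":[0.2,-1,0],"dr":[-0.2,3.9,0]},{"delta_pos":[0.15,-1,0],"dr":[0,0,-6]},{"delta_pos":[0.15,-1,0],"dr":[0,0,-6]},{"delta_pos":[0.15,-1,0],"dr":[0,0,-6]},{"delta_pos":[0.15,-1,0],"dr":[0,0,-6]}]'
python3 -m handwheel '[{"delta_pos":[0.15,-1,0],"dr":[0,0,-6]},{"delta_pos":[0.15,-1,0],"dr":[0,0,-6]},{"delta_pos":[0.15,-1,0],"dr":[0,0,-6]},{"delta_pos":[0.1,-1,0],"dr":[0,0,-6]},{"delta_pos":[0.1,-1,0],"dr":[0,0,-6]},{"delta_pos":[0.1,-1,0],"dr":[0,0,-6]},{"delta_pos":[0.1,-1,0],"dr":[0,0,-6]},{"delta_pos":[0,-1,0],"dr":[0,0,-6]},{"delta_pos":[0,-1,0],"dr":[0,0,-6]},{"delta_pos":[0,0,0],"dr":[0,0,0]}]'
cat >> h.py <<'E'
YT=.174; SLOT=np.array([.5180,-.2885,.03])
RS=tool([0,0,-1],[np.cos(YT-np.pi/2),np.sin(YT-np.pi/2),0])
RS2=tool([0,0,-1],[-np.cos(YT-np.pi/2),-np.sin(YT-np.pi/2),0])
E
python3 - <<'E'
from h import *
delta(RS,SLOT+[0,0,.17]);delta(RS2,SLOT+[0,0,.17])
E
```

```text
t: 7.9
eef_pos: [0.4941, 0.04, 0.2496]
ee_rot: [3.138, 0.002, -1.933]
force: [0.7, 0.3, -2.7]
width: 0.0098
gripper_force: 45.0
t: 8.9
eef_pos: [0.5193, -0.2312, 0.2491]
ee_rot: [3.139, 0.001, -2.878]
force: [-0.7, 0.9, -3.0]
width: 0.0099
gripper_force: 45.0
t 8.9 dpos units [-0.04 -1.91 -1.64] rotvec deg [-2.0000e-02 -2.3000e-01  1.7484e+02] q [-0.08  0.18 -0.22 -0.   -1.17 -1.23]
t 8.9 dpos units [-0.04 -1.91 -1.64] rotvec deg [-0.15  0.01 -5.16] q [-0.08  0.18 -0.22 -0.   -1.17 -1.23]
```

```bash
python3 -m handwheel '[{"delta_pos":[0,-0.9,-0.5],"dr":[0,0,-2.6]},{"delta_pos":[-0.04,-0.9,-0.5],"dr":[0,0,-2.6]},{"delta_pos":[0,-0.1,-0.5],"dr":[0,0,0]},{"delta_pos":[0,0,-0.6],"dr":[0,0,0]},{"delta_pos":[0,0,0],"dr":[0,0,0]},{"delta_pos":[0,0,0],"dr":[0,0,0]}]'
python3 - <<'E'
from h import *
delta(RS2,SLOT+[0,0,.155])
f=grab_frame("scene");cv2.imwrite("pics/s4f.png",f[:,:,::-1])
a=cv2.resize(f[130:250,225:345,::-1],None,fx=5,fy=5,interpolation=2)
cv2.imwrite("pics/s4.png",a)
cv2.imwrite("pics/t4.png",grab_frame("top")[:,:,::-1])
for c in("scene","top"):
  for q in("slot","blue_panel"): print(c,q,[(np.round(d["location"],1),round(d["conf"],2)) for d in mark_of(c,q)][:3])
  print("proj slot",proj(c,SLOT))
E
```

```text
t: 9.5
eef_pos: [0.5187, -0.2853, 0.1871]
ee_rot: [3.139, 0.002, -2.961]
force: [-0.1, -0.9, -2.6]
width: 0.0095
gripper_force: 45.0
t 9.5 dpos units [-0.02 -0.11 -0.07] rotvec deg [-0.14  0.08 -0.36] q [-0.17  0.27 -0.26 -0.   -1.05 -1.21]
scene slot [(array([259.1, 195.6]), 0.62), (array([279.2, 202.9]), 0.36), (array([419. , 333.6]), 0.28)]
scene blue_panel [(array([452.2, 186. ]), 0.89), (array([254.6, 183.2]), 0.78), (array([313.9, 178.6]), 0.66)]
proj slot [[259.41610651 194.43278434]]
top slot [(array([363.9, 187. ]), 0.74)]
top blue_panel [(array([371. , 185.4]), 0.52), (array([441.2, 169.3]), 0.28)]
proj slot [[366.41403075 189.11122096]]
```

View pics/s4.png

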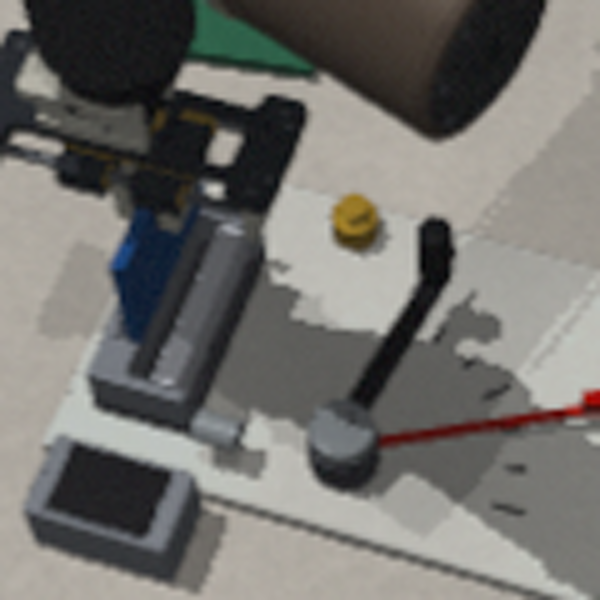

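The crop shows the blue panel hanging just above the slot, with its near lower corner at about (133,340) and the dark slot end at about (145,378). I'll overlay the model to check the fit across and along the slot.

Run:
```python
from h import *
R=Ro.from_euler('z',YT).as_matrix();e=np.array([.5187,-.2853,.1871])
out=[]
for c,(r0,c0) in(("scene",(145,230)),("top",(145,330))):
    im=cv2.imread("pics/s4f.png" if c=="scene" else "pics/t4.png")[r0:r0+75,c0:c0+70]
    im=cv2.resize(im,None,fx=5.6,fy=7.9/7.9*5.6,interpolation=2)
    def dr(P,col):
        p=((proj(c,P)-[c0,r0]+.5)*5.6).round().astype(int);cv2.polylines(im,[p.reshape(-1,1,2)],True,col,1)
    q=np.array([[-66,-9,36],[66,-9,36],[66,9,36],[-66,9,36]])/1e3;dr(q@R.T+SLOT,(0,0,255))
    for z in(-.0837,.0063):
        q=np.array([[-60,-5,z*1e3],[60,-5,z*1e3],[60,5,z*1e3],[-60,5,z*1e3]])/1e3;dr(q@R.T+e,(0,255,0))
    B=Ro.from_euler('z',YT).apply(np.array([[-75,-35,36],[75,-35,36],[75,35,36],[-75,35,36]])/1e3)+SLOT+Ro.from_euler('z',YT).apply([0,.005,0]);dr(B,(0,255,255))
    out.append(im)
cv2.imwrite("pics/ov.png",np.hstack(out))
```

```text
(no output)
```

View pics/ov.png

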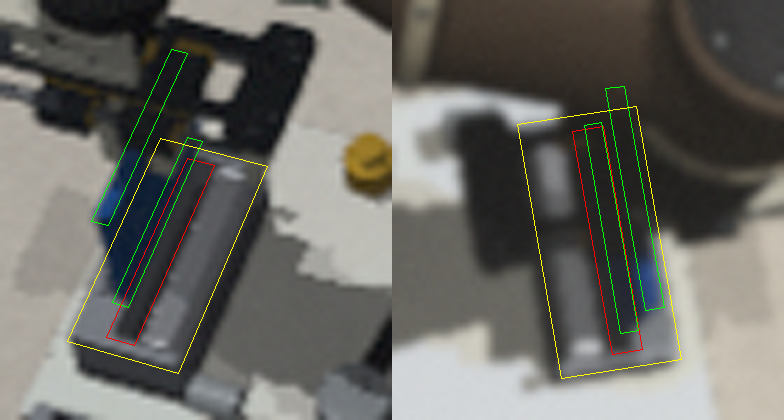

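```bash
python3 -m handwheel '[{"delta_pos":[-0.02,-0.11,-0.3],"dr":[0,0,-0.36]},{"delta_pos":[0,0,-0.4],"dr":[0,0,0]},{"delta_pos":[0,0,-0.3],"dr":[0,0,0]},{"delta_pos":[0,0,-0.15],"dr":[0,0,0]},{"delta_pos":[0,0,-0.1],"dr":[0,0,0]},{"delta_pos":[0,0,-0.1],"dr":[0,0,0]},{"delta_pos":[0,0,0],"dr":[0,0,0]}]'
```

```text
t: 10.5
eef_pos: [0.5183, -0.2889, 0.1466]
ee_rot: [3.14, 0.003, -2.968]
force: [-0.8, 0.3, -2.9]
width: 0.0098
gripper_force: 45.0
```

```bash
python3 -m handwheel '[{"delta_pos":[0,0,-0.15],"dr":[0,0,0]},{"delta_pos":[0,0,-0.15],"dr":[0,0,0]},{"delta_pos":[0,0,0],"dr":[0,0,0]}]'
python3 -m handwheel '[{"delta_pos":[0,0,-0.2],"dr":[0,0,0]},{"delta_pos":[0,0,-0.2],"dr":[0,0,0]},{"delta_pos":[0,0,-0.2],"dr":[0,0,0]},{"delta_pos":[0,0,0],"dr":[0,0,0]}]'
```

```text
t: 10.8
eef_pos: [0.518, -0.2887, 0.1372]
ee_rot: [3.14, 0.002, -2.968]
force: [0.2, -0.3, -3.6]
width: 0.0099
gripper_force: 45.0
t: 11.2
eef_pos: [0.5177, -0.2887, 0.1186]
ee_rot: [3.139, 0.001, -2.968]
force: [0.1, -0.6, -2.5]
width: 0.0094
gripper_force: 45.0
```

```bash
python3 -m handwheel '[{"delta_pos":[0,0,-0.1],"dr":[0,0,0]},{"delta_pos":[0,0,-0.05],"dr":[0,0,0]},{"delta_pos":[0,0,0],"dr":[0,0,0]}]'
python3 -m handwheel '[{"delta_pos":[0,0,-0.05],"dr":[0,0,0]},{"delta_pos":[0,0,0],"dr":[0,0,0]}]'
```

```text
t: 11.5
eef_pos: [0.5183, -0.2889, 0.1152]
ee_rot: [3.14, 0.003, -2.968]
force: [-0.8, -0.6, -2.9]
width: 0.0096
gripper_force: 45.0
t: 11.7
eef_pos: [0.5185, -0.289, 0.114]
ee_rot: [3.14, 0.004, -2.968]
force: [-0.5, 0.5, -3.4]
width: 0.0098
gripper_force: 45.0
```

```bash
python3 -m handwheel '[{"delta_pos":[0,0,-0.05],"dr":[0,0,0]},{"delta_pos":[0,0,0],"dr":[0,0,0]}]'
python3 -m handwheel '[{"delta_pos":[0,0,-0.05],"dr":[0,0,0]},{"delta_pos":[0,0,0],"dr":[0,0,0]}]'
```

```text
t: 11.9
eef_pos: [0.519, -0.289, 0.1136]
ee_rot: [3.141, 0.004, -2.967]
force: [0.2, 2.3, 5.5]
width: 0.0094
gripper_force: 45.0
t: 12.1
eef_pos: [0.5192, -0.2891, 0.1134]
ee_rot: [3.142, 0.005, -2.967]
force: [-2.5, 4.5, 16.1]
width: 0.01
gripper_force: 45.0
```

```bash
python3 -m handwheel '[{"delta_pos":[0,0,0.03],"dr":[0,0,0]},{"delta_pos":[0,0,0],"dr":[0,0,0]},{"delta_pos":[0,0,0],"dr":[0,0,0]},{"delta_pos":[0,0,0],"dr":[0,0,0]},{"delta_pos":[0,0,0],"dr":[0,0,0]},{"delta_pos":[0,0,0],"dr":[0,0,0]}]' -0.36
python3 -m handwheel '[{"delta_pos":[0,0,0.3],"dr":[0,0,0]},{"delta_pos":[0,0,0.7],"dr":[0,0,0]},{"delta_pos":[0,0.3,1],"dr":[0,0,0]},{"delta_pos":[-0.5,0.7,1],"dr":[0,0,0]},{"delta_pos":[-0.5,0.7,0.6],"dr":[0,0,0]},{"delta_pos":[-0.5,0.7,0],"dr":[0,0,0]},{"delta_pos":[0,0,0],"dr":[0,0,0]}]'
python3 - <<'E'
from h import *
f=grab_frame("scene");t=grab_frame("top");cv2.imwrite("pics/s5f.png",f[:,:,::-1]);cv2.imwrite("pics/t5f.png",t[:,:,::-1])
cv2.imwrite("pics/s5.png",np.hstack([cv2.resize(f[140:260,230:350,::-1],(480,480),interpolation=2),cv2.resize(t[140:260,260:340,::-1],(320,480),interpolation=2)]))
for c in("scene","top"):
  for q,z in(("lever_grip",.1),("pointer_tip",.054),("blue_panel",.03)): print(c,q,[(np.round(d["location"],1),round(d["conf"],2),unz(c,d["location"],z).round(4)) for d in mark_of(c,q)][:3])
E
```

```text
t: 12.7
eef_pos: [0.5183, -0.289, 0.1116]
ee_rot: [3.14, 0.003, -2.968]
force: [0.5, -0.3, -0.2]
width: 0.0521
gripper_force: 0.0
t: 13.4
eef_pos: [0.4722, -0.2153, 0.2217]
ee_rot: [3.14, 0.006, -2.967]
force: [-0.1, -0.8, 0.0]
width: 0.06
gripper_force: 0.0
scene lever_grip [(array([313.1, 179.1]), 0.92, array([ 0.4161, -0.1334])), (array([346.6, 211.3]), 0.62, array([0.4736, 0.0173]))]
scene pointer_tip [(array([256.8, 195. ]), 0.7, array([ 0.5347, -0.2856])), (array([345.7, 208.3]), 0.56, array([0.4415, 0.0018]))]
scene blue_panel [(array([346.4, 206.2]), 0.71, array([ 0.4207, -0.0038])), (array([453. , 187.8]), 0.67, array([0.1825, 0.2939])), (array([257.7, 195. ]), 0.66, array([ 0.5227, -0.2926]))]
top lever_grip [(array([322.7, 216.3]), 0.61, array([ 0.4174, -0.1425]))]
top pointer_tip []
top blue_panel [(array([184.7, 294.5]), 0.79, array([0.167 , 0.2904])), (array([367. , 190.5]), 0.36, array([ 0.5134, -0.2904])), (array([183.4, 214.7]), 0.17, array([0.422 , 0.3082]))]
```

View pics/s5.png

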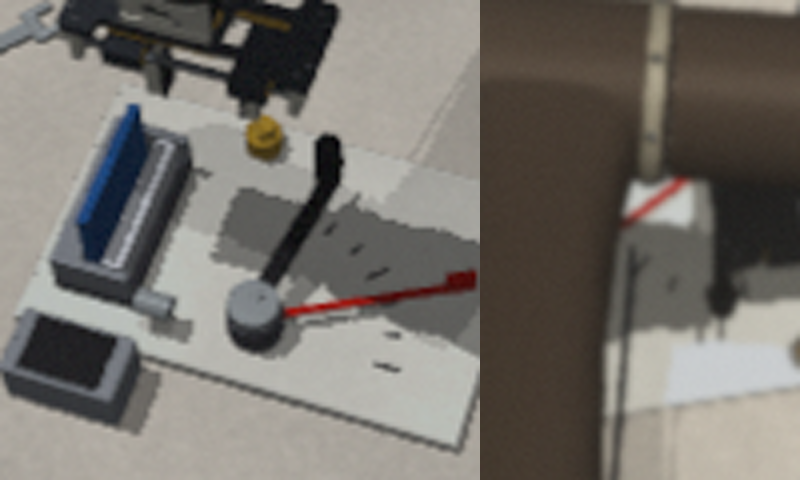

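The panel now stands upright in the slot and is released, and nothing else has moved. The grip top is at crop (328,150), about world (0.4155,-0.136). I'll move over the lever grip and down.

```bash
python3 -m handwheel '[{"delta_pos":[-0.63,0.88,0],"dr":[0,0,-2]},{"delta_pos":[-0.63,0.88,0],"dr":[0,0,-2]},{"delta_pos":[-0.63,0.88,-0.2],"dr":[0,0,-2]},{"delta_pos":[0,0,-0.7],"dr":[0,0,-2]},{"delta_pos":[0,0,-0.7],"dr":[0,0,0]},{"delta_pos":[0,0,0],"dr":[0,0,0]}]' -0.36 20
python3 - <<'E'
from h import *
s=get_state();print(s["eef_pos"],s["t"])
f=grab_frame("scene");cv2.imwrite("pics/s6.png",cv2.resize(f[120:240,270:390,::-1],None,fx=5,fy=5,interpolation=2))
E
```

```text
t: 14.4
eef_pos: [0.415, -0.1377, 0.1696]
ee_rot: [3.14, -0.001, -3.108]
force: [-0.4, 0.1, 0.5]
width: 0.0598
gripper_force: 0.0
[ 0.41501549 -0.13765762  0.16963292] 14.4
```

View pics/s6.png

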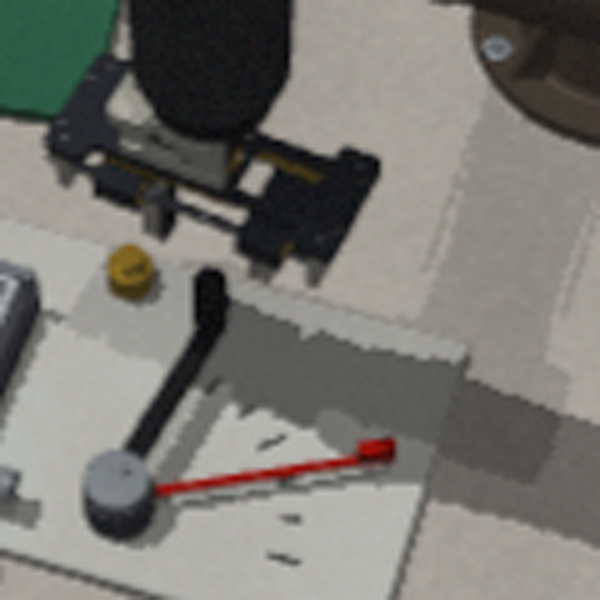

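The fingertips at (157,230) and (262,270) straddle the grip at (210,275). Lowering and closing.

```bash
python3 -m handwheel '[{"delta_pos":[0,0.03,-0.6],"dr":[0,0,0]},{"delta_pos":[0,0,-0.7],"dr":[0,0,0]},{"delta_pos":[0,0,-0.6],"dr":[0,0,0]},{"delta_pos":[0,0,-0.4],"dr":[0,0,0]},{"delta_pos":[0,0,0],"dr":[0,0,0]}]'
python3 -m handwheel '[{"delta_pos":[0,0,0],"dr":[0,0,0]},{"delta_pos":[0,0,0],"dr":[0,0,0]},{"delta_pos":[0,0,0],"dr":[0,0,0]},{"delta_pos":[0,0,0],"dr":[0,0,0]},{"delta_pos":[0,0,0],"dr":[0,0,0]},{"delta_pos":[0,0,0],"dr":[0,0,0]},{"delta_pos":[0,0,0],"dr":[0,0,0]}]' 1 20
python3 - <<'E'
from h import *
p=get_state()["eef_pos"];H=np.array([.5519,-.1353]);d=p[:2]-H
a0=np.pi-np.arctan2(d[1],d[0])+YT;a0=(a0+np.pi)%(2*np.pi)-np.pi;print("lever angle",a0,"r",np.hypot(*d))
n=13;A=np.linspace(a0,1.08,n+1);r=np.linspace(np.hypot(*d),.13,n+1)
w=np.c_[-r*np.cos(A),r*np.sin(A)]@Ro.from_euler('z',YT).as_matrix()[:2,:2].T+H
print((np.diff(w,axis=0)/.03).round(2).tolist(),"deg/row",np.degrees((1.08-a0)/n),w[-1])
E
```

```text
t: 14.95
eef_pos: [0.4165, -0.1372, 0.1022]
ee_rot: [3.14, 0.001, -3.108]
force: [0.8, 0.4, 0.1]
width: 0.0596
gripper_force: 0.0
t: 15.65
eef_pos: [0.4168, -0.1368, 0.1031]
ee_rot: [3.14, 0.004, -3.107]
force: [-0.7, -0.1, 4.0]
width: 0.0235
gripper_force: 20.0
lever angle 0.162906278040575 r 0.13508307347026946
[[0.02, 0.32], [0.04, 0.31], [0.06, 0.31], [0.09, 0.3], [0.11, 0.29], [0.13, 0.29], [0.15, 0.28], [0.17, 0.26], [0.18, 0.25], [0.2, 0.24], [0.21, 0.22], [0.23, 0.2], [0.24, 0.19]] deg/row 4.041969206632249 [ 0.47170315 -0.03298448]
```

```bash
python3 -m handwheel '[{"delta_pos":[0.02,0.32,0],"dr":[0,0,-4]},{"delta_pos":[0.04,0.31,0],"dr":[0,0,-4]},{"delta_pos":[0.06,0.31,0],"dr":[0,0,-4]},{"delta_pos":[0.09,0.3,0],"dr":[0,0,-4]},{"delta_pos":[0.11,0.29,0],"dr":[0,0,-4]},{"delta_pos":[0.13,0.29,0],"dr":[0,0,-4]},{"delta_pos":[0,0,0],"dr":[0,0,0]}]'
python3 -m handwheel '[{"delta_pos":[0.15,0.28,0],"dr":[0,0,-4]},{"delta_pos":[0.17,0.26,0],"dr":[0,0,-4]},{"delta_pos":[0.18,0.25,0],"dr":[0,0,-4]},{"delta_pos":[0.2,0.24,0],"dr":[0,0,-4]},{"delta_pos":[0.21,0.22,0],"dr":[0,0,-4]},{"delta_pos":[0.23,0.2,0],"dr":[0,0,-4]},{"delta_pos":[0.24,0.19,0],"dr":[0,0,-4]},{"delta_pos":[0,0,0],"dr":[0,0,0]},{"delta_pos":[0,0,0],"dr":[0,0,0]}]'
```

```text
t: 16.35
eef_pos: [0.429, -0.0815, 0.103]
ee_rot: [3.141, 0.001, 2.755]
force: [-9.6, 5.0, 14.0]
width: 0.0236
gripper_force: 20.0
t: 17.25
eef_pos: [0.4702, -0.0309, 0.1028]
ee_rot: [3.14, -0.0, 2.267]
force: [-12.3, 19.2, 13.3]
width: 0.0241
gripper_force: 20.0
```

```bash
python3 -m handwheel '[{"delta_pos":[0,0,0],"dr":[0,0,0]},{"delta_pos":[0,0,0],"dr":[0,0,0]},{"delta_pos":[0,0,0],"dr":[0,0,0]},{"delta_pos":[0,0,0],"dr":[0,0,0]},{"delta_pos":[0,0,0],"dr":[0,0,0]},{"delta_pos":[0,0,0.5],"dr":[0,0,0]},{"delta_pos":[0,0,1],"dr":[0,0,0]},{"delta_pos":[0,0,1],"dr":[0,0,0]},{"delta_pos":[0,-0.5,1],"dr":[0,0,0]},{"delta_pos":[0,-1,0.5],"dr":[0,0,0]}]' -0.36
python3 -m handwheel '[{"delta_pos":[0,-1,0],"dr":[0,0,0]},{"delta_pos":[0,-1,0],"dr":[0,0,0]},{"delta_pos":[0,-1,0],"dr":[0,0,0]},{"delta_pos":[0,-1,0],"dr":[0,0,0]},{"delta_pos":[0,-1,0],"dr":[0,0,0]},{"delta_pos":[0,-1,0],"dr":[0,0,0]},{"delta_pos":[0,0,0],"dr":[0,0,0]}]'
python3 - <<'E'
from h import *
for c in("scene","top"):
    f=grab_frame(c);np.save(f"/tmp/{c}7.npy",f)
    for q,z in(("lever_grip",.1),("pointer_tip",.054),("hub",.066),("blue_panel",.03)): print(c,q,[(np.round(d["location"],1),round(d["conf"],2),unz(c,d["location"],z).round(4)) for d in mark_of(c,q)][:3])
f=np.load("/tmp/scene7.npy").astype(int)[165:235,285:365]
for n,m in(("red",(f[...,0]>120)&(f[...,1]<60)),("black",f.max(2)<40)):
    y,x=np.nonzero(m);print(n,len(x),x.min()+285,x.max()+285,y.min()+165,y.max()+165,x.mean()+285,y.mean()+165)
for r in f[20:62:1,10:75:1]: print(''.join('R' if p[0]>p[1]+60 else '#' if p.max()<55 else '+' if p.max()<110 else '.' for p in r))
E
```

```text
t: 18.25
eef_pos: [0.4728, -0.0777, 0.2257]
ee_rot: [3.137, 0.005, 2.27]
force: [-0.0, -0.2, -0.1]
width: 0.0596
gripper_force: 0.0
t: 18.95
eef_pos: [0.4712, -0.2607, 0.2223]
ee_rot: [3.141, 0.003, 2.265]
force: [-0.5, -0.2, -0.2]
width: 0.0595
gripper_force: 0.0
scene lever_grip [(array([334.2, 205.1]), 0.56, array([ 0.4718, -0.0277]))]
scene pointer_tip [(array([345.8, 209.9]), 0.41, array([0.4467, 0.0047]))]
scene hub [(array([291.8, 215.5]), 0.87, array([ 0.553 , -0.1397]))]
scene blue_panel [(array([452.6, 190.2]), 0.61, array([0.1925, 0.2958])), (array([258.1, 193.3]), 0.52, array([ 0.5162, -0.2949]))]
top lever_grip [(array([440.4, 168.3]), 0.49, array([ 0.5775, -0.5141]))]
top pointer_tip []
top hub [(array([321.5, 174.8]), 0.64, array([ 0.5559, -0.1382]))]
top blue_panel [(array([187.1, 293.7]), 0.69, array([0.1696, 0.283 ]))]Traceback (most recent call last):
  File "<stdin>", line 7, in <module>
    return umr_minimum(a, axis, None, out, keepdims, initial, where)
ValueError: zero-size array to reduction operation minimum which has no identity
```

Run:
```python
from h import *
f=np.load("/tmp/scene7.npy").astype(int)
for r in range(185,228): print(r,''.join('R' if p[0]>p[1]+50 else '#' if p.max()<45 else '+' if p.max()<90 else '.' for p in f[r,283:360]))
H=np.array([.553,-.137])
for a in(-.06,0,.06):
  D=lambda r,z:[H[0]-r*np.cos(.908+a),H[1]+r*np.sin(.908+a),z]
  print(a,"tab",proj("scene",D(.174,.054)).round(1),"grip top",proj("scene",D(.13,.124)).round(1),"grip base",proj("scene",D(.13,.066)).round(1))
```

```text
185 .............................................................................
186 ..........+..................................................................
187 .............................................................................
188 .............................................................................
189 .............................................................................
190 ......................++.....................................................
191 ......................++.....................................................
192 .....................+++.....................................................
193 .....................+++.....................................................
194 ....................+++......................................................
195 ....................+++.......++.............................................
196 ....................+++.....++++.............................................
197 ............................+++.................++++.........................
198 ...........................+++
[... 1951 characters left out ...]
+###++..........................................................
223 .....##++#+######+...........................................................
224 .....+###########+...........................................................
225 ......##########+............................................................
226 ......++#######+.............................................................
227 ........++##+++..............................................................
-0.06 tab [[343.9 206.4]] grip top [[331.8 198.8]] grip base [[331.2 207.5]]
0 tab [[344.7 209.1]] grip top [[332.4 200.9]] grip base [[331.7 209.5]]
0.06 tab [[345.2 211.9]] grip top [[332.8 203. ]] grip base [[332.2 211.6]]
```

Grip and pointer agree within about 0.02 rad: the grip top is at (333,200.7) and the tab at (345,209.2), against predictions of (332.4,200.9) and (344.7,209.1). The bar and pointer also run parallel. The panel is still in the slot and the arm is clear, so I'm handing in.

```bash
python3 -c "
from station import *
print(job_done())"
```

```text
the job is handed in; nothing more can be done
None
```

I handed the job in: the blue panel stands released on the slot floor, the clamp lever measures within about 0.02 rad of the red pointer (limit 0.06), and I saw nothing else move; the hand-in returned no verdict.

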